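# Set the herb case's casement stay to its widest hole

### The arm

A 7-joint arm with a two-finger parallel gripper is mounted at the origin on a cart in front of the work surface, level with it; the furniture and walls round the work are solid. World frame = base frame: x ahead of the robot, y to its left, z up, the work surface at z = 0. Lengths are in m, angles in rad, forces in N, time in s.
With the tool pointing down it reaches from about 0.425 to 0.925 m from the base axis. Payload 6.8 kg.
Tool frame: the origin (TCP) lies at the very end of the fingers, on their centre line; the grasp point (between the pads) lies 19 mm behind it; z points along the fingers, y is the line along which they close (so a half turn about z gives the same grasp; the last joint's range is limited). The gripper opens to 85 mm and grips with 20 to 120 N. Pads are 22 mm wide; open, the fingers measure 114 mm over their backs; the gripper's body (76 mm by 85 mm) begins 54 mm behind the grasp point. The pads swing forward as they close: fully open they stand 13 mm farther back than shut.
Start: joints at [-1.27, 0.477, 0.022, 1.555, -0.011, 1.109, -0.083], TCP at [0.268, 0.619, 0.231] pointing down, gripper open.
Joint ranges: [-2.96, 2.96], [-0.34, 2.1], [-1.41, 1.46], [0.24, 2.44], [-1.37, 4.51], [0.17, 1.92], [-2.96, 2.96]. Speed limits (rad/s): [2.39, 2.39, 3.14, 3.14, 3.14, 3.14, 3.14].

### API

Orientations are given as a unit quaternion [w, x, y, z].
In Python, from station import bot gives the robot as it stands.
- The arm moves only by the tool inch_along, called after "Call:" as name(argument=value, ...), one argument or row to a line, values as JSON. Schema: {"type":"object","properties":{"segments":{"type":"array","items":{"type":"array","prefixItems":[{"type":"array","items":{"type":"number"},"minItems":3,"maxItems":3},{"type":"number"},{"type":"number"}],"minItems":3,"maxItems":3},"minItems":1,"maxItems":20},"squeeze":{"type":"number"},"only":{"type":"string"},"quiet":{"type":"boolean"},"lines":{"type":"string"}},"required":["segments"],"additionalProperties":false}. segments is a list of rows, 1 to 20 of them, each written [[dx, dy, dz], turn, opening]: dx, dy, dz in m, then a turn about the tool's z in rad, then the opening from 0.0 (shut) to 1.0 (fully open); each row shifts and turns the commanded pose from where the row before left it, along the tool's axes as they then stand; what a row does not reach is not made up. A row lasts 1/10 s, in which the tool goes at most 0.05 m and 0.15 rad, less where a joint would pass 70% of its speed; a pose out of reach is approached as far as the arm can. The fingers move at their own pace and stop on an object; squeeze is the grip in N (left out, the last holds). Time passes only in rows, so rows that do not move let the fingers close. The tool returns the time, the measured TCP pose, the force, the opening and the grip force at its end. only (a regular expression) keeps the lines of the reply that match it, lines (a string "A,B") keeps lines A to B, and quiet returns only ok. Input that does not fit is refused with a message, and nothing moves.
- bot.get_obs(): the state, without advancing time (a new reading comes with each control period).
- bot.read_camera(name): name is "side" or "top"; returns the picture (480x640x3 uint8, blue, green, red); there is no depth.
- bot.camera_info(name): a dict with "vertical_fov" (degrees; the focal length in pixels is half the picture's height over the tangent of half this angle, whatever the lens; pixels are square), "cx", "cy" (the principal point, pixels), "k1" (the pictures are not rectified: a ray, as slopes to the right and down, at radius r is drawn at 1 + k1 r^2 times it, then the intrinsics apply), "view" (4x4, takes a point from world to camera coordinates). Camera axes: x right, y up, looking along -z (the intrinsics and any distortion apply to the point x, -y, -z); pixel columns grow to the right and rows downward; lengths in m; the calibration is good to about 2 mm. A picture is of the moment at which its call begins. camera_info takes no time and is no camera call.
- bot.hand_in(): hands the job in; it is judged then, once.
The state is a dict: "t": time; "q": joint angles; "joint_vel": joint speeds; "joint_torque": joint torques, N m; "eef_pos": TCP position; "tool_rot": TCP orientation; "contact_force": force on the tool from outside, world axes, zero at the start; "torque": the same for the moment, N m; "gripper_width": opening from 0.0 (shut) to 1.0 (fully open); "grasp_force": force on a finger pad.
Only numpy, scipy, OpenCV 4.12 (cv2) and the standard library are available. Lean on these libraries where they do the work, as an engineer would, in place of code of your own. Each camera call takes 0.05 s, during which the arm holds its last target. There are 200 camera calls.

### The job

Air the herbs by opening the glazed door of the herb case to its widest setting. Lift the stay off its pin by its knob, push the door open with it, and drop the hole nearest the knob over the pin, so that the bar lies flat again and holds the door. Do not knock or shift the garlic, the salt shaker and the mug beside the case.

Things in the scene. Friction and masses are not known exactly. Their poses are not given: they have to be found in the camera images.
- case: glazed cabinet of pale wood with three herb pots inside, fixed to the worktop: 180 mm deep (x), 260 mm wide (y), flat roof 200 mm above the worktop; the 16 mm door leaf stands in front of that. Origin under the centre of the cabinet on the worktop; its x axis points to its back (roughly away from the robot), y to its left seen from the robot, z up
- door (a joint): door angle, rad: 0 shut, grows as its free left edge swings out towards the robot (stop at 1.6). Glazed leaf 250 mm wide, 186 mm high, about 0.6 kg, hinged upright at its right edge; 0.03 N m of friction, stays where it is left. Starts shut (0 to 0.012); about 0.79 at the widest setting, 0.42 at the half one. Nothing stands in its way
- door_hinge (a point): point on the door's vertical hinge axis, at the height of the underside of the level stay (212 mm above the worktop); at x -100, y -122 mm in the case's frame
- stay (a joint): how far the stay is tipped up, rad: 0 lying level on its rest, grows as the knob end is lifted (up to 1.4); it falls back by its weight (about 0.09 kg). Besides tipping, the stay turns freely to the left and right on a swivel at its pivot
- stay_pivot (a point): the stay's pivot on the door's top rail, at the underside of the bar; 190 mm from the hinge axis, goes round it with the door. The stay is a flat bright steel bar 22 mm wide and 4 mm thick that lies over the roof, 12 mm above it, with three 12 mm holes in a row and a ball knob on its far end
- stay_knob (a point): centre of the ball knob (24 mm across, steel) on the end of the stay: 207 mm along the bar from the pivot and 26 mm above the bar's underside, on a neck 10 mm thick. To be pinched from above; it can turn between the fingers
- hole_shut (a point): centre of the hole nearest the pivot, at the bar's underside, 103 mm from the pivot; it is over the pin at the start
- hole_half (a point): centre of the middle hole, at the bar's underside, 141 mm from the pivot
- hole_wide (a point): centre of the hole nearest the knob, at the bar's underside, 179 mm from the pivot and 28 mm from the knob's centre
- pin_foot (a point): foot of the upright pin on the roof's front rail, where the underside of the seated bar rests (212 mm above the worktop); at x -60, y -27 mm in the case's frame. The pin is 7 mm thick with a round top and stands 12 mm above this point, on a small shoulder and plate
- garlic: bulb of garlic, 53 mm, beside the right side of the case; origin at its underside; leave alone
- salt_shaker: glass salt shaker, 44 mm wide, 90 mm tall, beside the left side of the case; origin at its underside; leave alone
- mug_tan: cream mug, 77 mm wide without its handle, 89 mm tall, in front of the case on the right; origin at its underside; leave alone

How it is judged:
At the end, for the whole second after the job is handed in: The hole nearest the knob is over the pin (centres within 5 mm seen from above), the bar lies level on its rest (tipped up less than 0.03 rad), and the door is at rest (horizontal distance between hole_wide and pin_foot below 0.005 m and value of joint stay below 0.03 rad and velocity of joint door between -0.03 and 0.03 rad/s); the robot touches nothing.
It fails at once if the garlic is shifted by more than 25 mm or tipped over (distance of garlic from where it was at the start of the episode above 0.025 m or angle between garlic's own z axis and vertical above 0.5 rad).
It fails at once if the salt shaker is shifted by more than 25 mm or tipped over (distance of salt_shaker from where it was at the start of the episode above 0.025 m or angle between salt_shaker's own z axis and vertical above 0.5 rad).
It fails at once if the mug is shifted by more than 25 mm or tipped over (distance of mug_tan from where it was at the start of the episode above 0.025 m or angle between mug_tan's own z axis and vertical above 0.5 rad).
It also fails if it takes over 40 s, if anything falls off the work surface, if the arm or the gripper's body presses on something with over 40 N, if the wrist force passes 120 N, or if a joint passes its speed limit or range.

## Working session

There is one attempt and no reset: what is moved stays moved. The work goes in short steps, Python scripts to look and compute and a tool call to move; the robot and the scene stay as the last step left them, time stands still between calls to the robot, and variables do not carry over. Pictures are saved under pics/ and viewed, at most 10 in all, crops included, and the job is handed in when it is done.

```bash
ls; mkdir -p pics
```

Create h.py:
```python
import numpy as np, cv2
from station import bot
def K(n):
    c=bot.camera_info(n); f=240/np.tan(np.radians(c["vertical_fov"])/2)
    return f,c["cx"],c["cy"],c["k1"],np.array(c["view"])
def proj(n,p):
    f,cx,cy,k,V=K(n); q=V@np.append(p,1); s=np.array([q[0],-q[1]])/-q[2]
    s=s*(1+k*(s@s)); return f*s+[cx,cy]
def ray(n,uv):
    f,cx,cy,k,V=K(n); d=(np.array(uv,float)-[cx,cy])/f; s=d.copy()
    for _ in range(30): s=d/(1+k*(s@s))
    R=V[:3,:3]; o=-R.T@V[:3,3]; return o,R.T@np.array([s[0],-s[1],-1])
def plane(n,uv,z):
    o,d=ray(n,uv); return o+d*(z-o[2])/d[2]
def tri(uvt,uvs):
    A=np.zeros((3,3));b=np.zeros(3);L=[]
    for n,uv in (("top",uvt),("side",uvs)):
        o,d=ray(n,uv); d/=np.linalg.norm(d); P=np.eye(3)-np.outer(d,d); A+=P;b+=P@o;L.append((P,o))
    x=np.linalg.solve(A,b); return x,[np.linalg.norm(P@(x-o)) for P,o in L]
```

Run:
```python
from h import *
for n in("top","side"):
    cv2.imwrite(f"pics/{n}0.png",bot.read_camera(n)); c=bot.camera_info(n);f,cx,cy,k,V=K(n);print(n,f,cx,cy,k,-V[:3,:3].T@V[:3,3])
o=bot.get_obs();print(o["t"],o["eef_pos"],o["tool_rot"])
```

```text
pics
station.py
top 599.0520941429593 315.4348518742642 237.91135428734336 -0.12997118472592334 [ 0.52173261 -0.01812811  1.21957715]
side 538.2132366896673 318.3653111836496 238.56104023110908 -0.0684153589217229 [ 0.55403719 -0.95710204  0.80359634]
0.1 [0.26810421 0.61889351 0.23043865] [-1.20194559e-04  2.02985378e-01  9.79181429e-01 -8.07076759e-04]
```

View pics/top0.png

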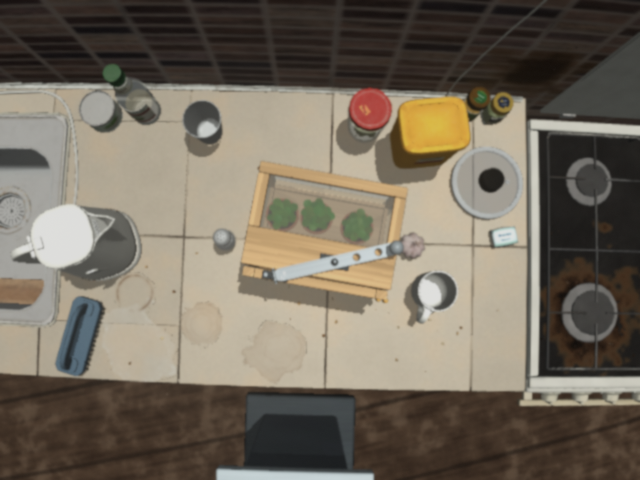

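View pics/side0.png

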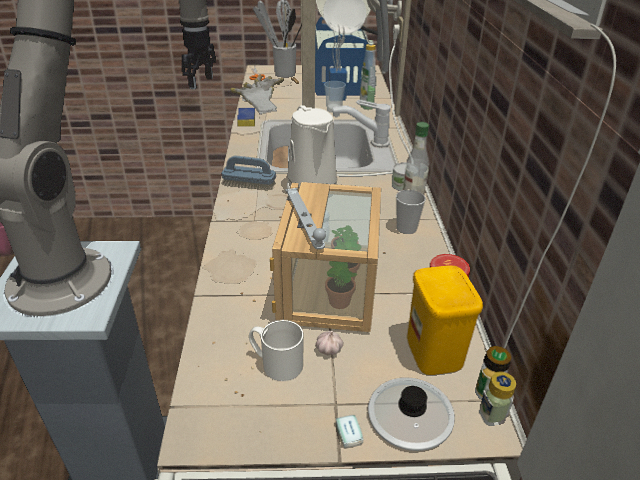

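View crops.

The top view shows the case at about (325,230), the stay from its pivot (268,274) to the knob (~398,248), the garlic (412,245), the mug (433,292) and the salt shaker (224,238). In the side view the knob is at about (320,236). I'll enlarge both to measure more exactly.

Run:
```python
from h import *
a=cv2.imread("pics/top0.png")[155:305,230:430];b=cv2.imread("pics/side0.png")[175:275,265:390]
cv2.imwrite("pics/c1.png",cv2.resize(a,None,fx=4,fy=4,interpolation=cv2.INTER_CUBIC))
cv2.imwrite("pics/c2.png",cv2.resize(b,None,fx=6,fy=6,interpolation=cv2.INTER_CUBIC))
```

```text
(no output)
```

View pics/c1.png

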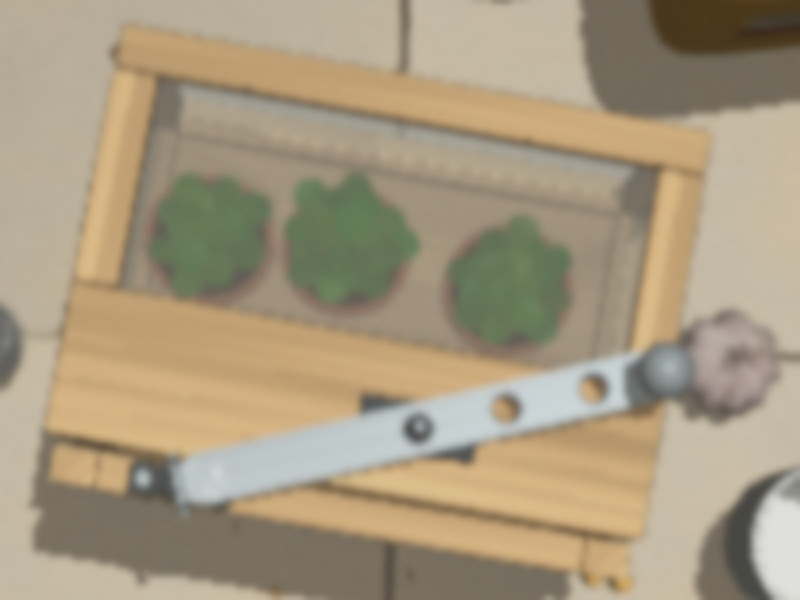

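View pics/c2.png

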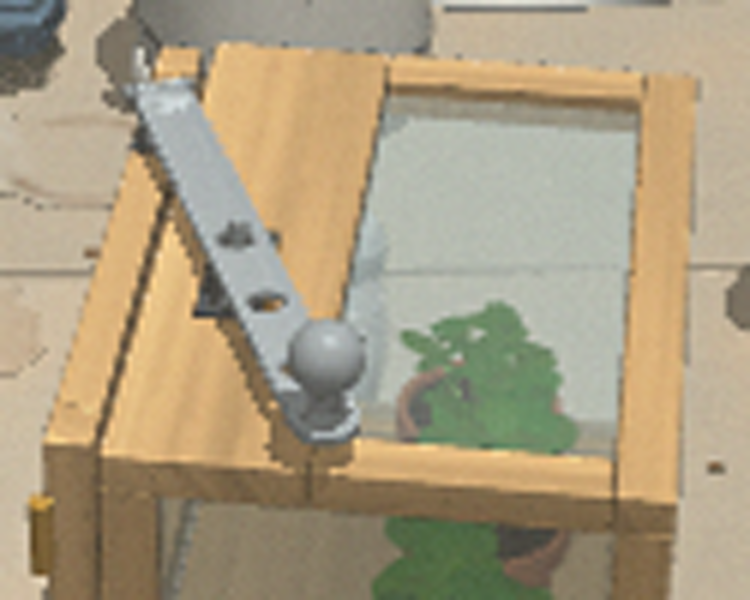

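The crops show: knob at (396.1,247.1) top and (319.1,233.6) side; pin in the first hole at top (333.9,261.4); middle hole at (356.4,256.6) and wide hole at (378.1,251.6); roof corners at crop points (120,28), (710,132), (45,432), (638,537).

Create m.py:
```python
from h import *
c=lambda x,y:np.array([(x+.5)/4-.5+230,(y+.5)/4-.5+155])
np.set_printoptions(precision=4,suppress=True)
kn,e=tri((396.1,247.1),(319.1,233.6));print("knob tri",kn,e,"plane",plane("top",(396.1,247.1),.238))
C=[plane("top",c(*p),.2) for p in((120,28),(710,132),(638,537),(45,432))]
print("corners",C,[np.linalg.norm(C[i]-C[(i+1)%4]) for i in range(4)])
o=np.mean(C,0)[:2]; y=(C[0]-C[1]+C[3]-C[2])[:2]; y/=np.linalg.norm(y); x=np.array([y[1],-y[0]])
if x[0]<0:x=-x
W=lambda a,b:o+a*x+b*y
print("origin",o,"yaw",np.arctan2(x[1],x[0]))
print("pin from case",W(-.06,-.027),"hinge",W(-.1,-.122))
print("pin top img",plane("top",c(417,427),.218),"half",plane("top",c(507,408),.216),"wide",plane("top",c(594,388),.216))
```

```bash
python3 m.py
```

```text
knob tri [ 0.592  -0.1596  0.2389] [np.float64(0.0007713078300741078), np.float64(0.000771307830073987)] plane [ 0.5928 -0.1598  0.238 ]
corners [array([0.7366, 0.0738, 0.2   ]), array([ 0.6992, -0.1827,  0.2   ]), array([ 0.5239, -0.1547,  0.2   ]), array([0.561, 0.099, 0.2  ])] [np.float64(0.2591230529660962), np.float64(0.17754121324616434), np.float64(0.2564579879396141), np.float64(0.17736732002845565)]
origin [ 0.6302 -0.0412] yaw -0.1448668522911644
pin from case [ 0.5669 -0.0592] hinge [ 0.5136 -0.1474]
pin top img [ 0.5672 -0.0586  0.218 ] half [ 0.5764 -0.0962  0.216 ] wide [ 0.5859 -0.1327  0.216 ]
```
Good agreement. Knob at (0.592,-0.1597,0.238). Expected wide-knob 28mm: |(.0065,-.027)|=28 ✓.. pin-wide=76 → |(.019,-.074)|=76.4 ✓.

Add to h.py:
```python
from scipy.spatial.transform import Rotation as Ro
np.set_printoptions(precision=4,suppress=True)
def Rt():
    q=bot.get_obs()["tool_rot"]; return Ro.from_quat([q[1],q[2],q[3],q[0]])
def to(p):
    o=bot.get_obs(); R=Rt(); y=R.as_matrix()[:,1]
    print("tool delta",R.inv().apply(np.array(p)-o["eef_pos"]),"y ang",np.arctan2(y[1],y[0]),"z",R.as_matrix()[:,2],"pos",o["eef_pos"],"F",o["contact_force"],"w",o["gripper_width"],o["t"])
```

Call:
inch_along(
  segments=[
    [[0, 0, -0.015], 0.13, 1],
    [[0, 0, -0.015], 0.13, 1],
    [[0, 0, -0.015], 0.13, 1],
    [[0, 0, -0.015], 0.13, 1],
    [[0, 0, -0.015], 0.13, 1],
    [[0, 0, -0.015], 0.13, 1],
    [[0, 0, -0.015], 0.13, 1],
    [[0, 0, 0], 0, 1],
  ],
  squeeze=30,
)

```text
t: 0.9
eef_pos: [0.2686, 0.6202, 0.3382]
tool_rot: [-0.0, 0.613, 0.79, 0.002]
contact_force: [0.4, 0.5, 0.4]
gripper_width: 0.997
grasp_force: 0.0
```

```bash
python3 -c "
from h import *
to([.5925,-.1597,.32])"
```

```text
tool delta [-0.8359  0.1201  0.0163] y ang 0.25097177377955254 z [ 0.0012  0.0029 -1.    ] pos [0.2686 0.6202 0.3382] F [0.4405 0.5294 0.4009] w 0.9967598597612007 0.9
```

Call:
inch_along(
  segments=[
    [[-0.04, 0.006, 0], 0, 1],
    [[-0.04, 0.006, 0], 0, 1],
    [[-0.04, 0.006, 0], 0, 1],
    [[-0.04, 0.006, 0], 0, 1],
    [[-0.04, 0.006, 0], 0, 1],
    [[-0.04, 0.006, 0], 0, 1],
    [[-0.04, 0.006, 0], 0, 1],
    [[-0.04, 0.006, 0], 0, 1],
    [[-0.04, 0.006, 0], 0, 1],
    [[-0.04, 0.006, 0], 0, 1],
    [[-0.04, 0.006, 0], 0, 1],
    [[-0.04, 0.006, 0], 0, 1],
    [[-0.04, 0.006, 0], 0, 1],
    [[-0.04, 0.006, 0], 0, 1],
    [[-0.04, 0.006, 0], 0, 1],
    [[-0.04, 0.006, 0], 0, 1],
    [[-0.04, 0.006, 0], 0, 1],
    [[-0.04, 0.006, 0], 0, 1],
    [[-0.04, 0.006, 0], 0, 1],
    [[0, 0, 0], 0, 1],
  ],
)

```text
t: 2.9
eef_pos: [0.5681, -0.0946, 0.3354]
tool_rot: [0.001, 0.615, 0.789, -0.002]
contact_force: [-0.2, 0.0, 0.7]
gripper_width: 1.001
grasp_force: 0.0
```

```bash
python3 -c "
from h import *
to([.5925,-.1597,.32])"
```

```text
tool delta [-0.069   0.0077  0.0157] y ang 0.24714089625411578 z [-0.0007 -0.004  -1.    ] pos [ 0.5681 -0.0946  0.3354] F [-0.2392  0.0484  0.7288] w 1.0007293592398812 2.9
```

Call:
inch_along(
  segments=[
    [[-0.035, 0.004, 0], 0, 1],
    [[-0.034, 0.004, 0], 0, 1],
    [[0, 0, 0.03], 0, 1],
    [[0, 0, 0.03], 0, 0.7],
    [[0, 0, 0], 0, 0.6],
    [[0, 0, 0], 0, 0.6],
    [[0, 0, 0], 0, 0.6],
  ],
)

```text
t: 3.6
eef_pos: [0.5939, -0.1529, 0.2777]
tool_rot: [0.001, 0.612, 0.791, 0.001]
contact_force: [0.6, -0.7, 0.7]
gripper_width: 0.602
grasp_force: 0.0
```

```bash
python3 -c "
from h import *
to([.5925,-.1597,.222])
cv2.imwrite('pics/t1.png',cv2.resize(bot.read_camera('top')[180:320,310:470],None,fx=4,fy=4,interpolation=2));cv2.imwrite('pics/s1.png',cv2.resize(bot.read_camera('side')[130:290,230:430],None,fx=4,fy=4,interpolation=2))"
```

```text
tool delta [-0.0062 -0.0031  0.0557] y ang 0.2534350091285625 z [ 0.0019 -0.0002 -1.    ] pos [ 0.5939 -0.1529  0.2777] F [ 0.6307 -0.6702  0.6521] w 0.6017300320312975 3.6
```

View pics/s1.png

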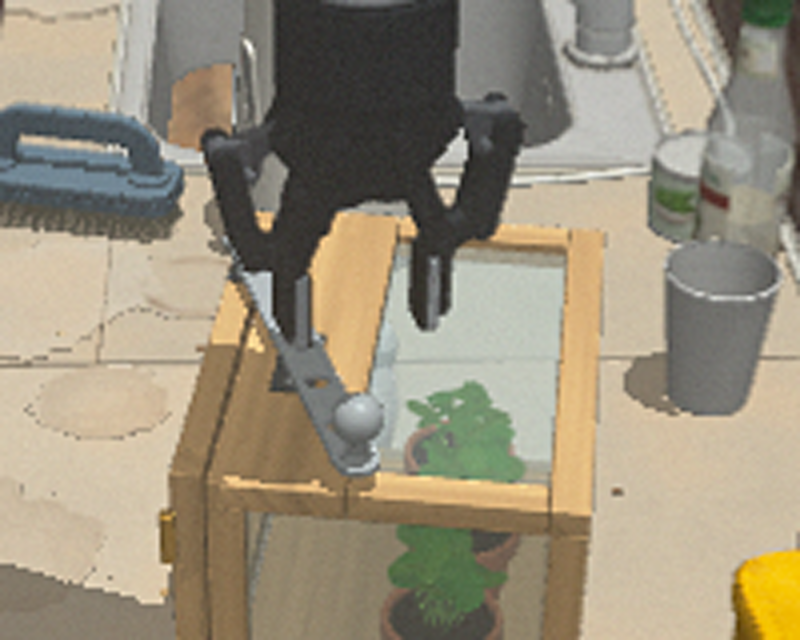

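The gripper straddles the knob's line: fingers at crop x 290 and 430, knob at (357,418), still below and clear. Descend and close.

Call:
inch_along(
  segments=[
    [[-0.006, -0.003, 0.015], 0, 0.6],
    [[0, 0, 0.02], 0, 0.6],
    [[0, 0, 0.02], 0, 0.6],
    [[0, 0, 0], 0, 0.6],
    [[0, 0, 0], 0, 0.2],
    [[0, 0, 0], 0, 0.1],
    [[0, 0, 0], 0, 0.1],
    [[0, 0, 0], 0, 0.1],
    [[0, 0, 0], 0, 0.1],
  ],
  squeeze=30,
)

```text
t: 4.6
eef_pos: [0.592, -0.1599, 0.2218]
tool_rot: [0.001, 0.613, 0.79, 0.0]
contact_force: [-0.5, -1.4, 0.3]
gripper_width: 0.259
grasp_force: 29.4
```

Create path.py:
```python
from h import *
pin=np.array([.567,-.0589]);hin=np.array([.5136,-.1474])
u0=np.array([.241,-.970]);P0=pin-.103*u0;a0=np.arctan2(*(P0-hin)[::-1])
def knob(th,ua,phi):
    P=hin+.19*np.array([np.cos(a0+th),np.sin(a0+th)])
    return np.append(P+(.207*np.cos(phi)-.026*np.sin(phi))*np.array([np.cos(ua),np.sin(ua)]),.212+.207*np.sin(phi)+.026*np.cos(phi))
```

```bash
python3 -c "
from path import *
to([.5925,-.1597,.222])
for p in (0,.06,.12,.18,.24): print(p,knob(0,-1.327,p)-knob(0,-1.327,0))
from scipy.optimize import brentq
f=lambda th:np.hypot(*(hin+.19*np.array([np.cos(a0+th),np.sin(a0+th)])-pin))-.179
T=brentq(f,.5,1.2);P=hin+.19*np.array([np.cos(a0+T),np.sin(a0+T)]);U=np.arctan2(*(pin-P)[::-1]);print(T,U,np.hypot(*(P0-hin)))
for s in np.linspace(0,1,9): print(s,knob(s*T,-1.327+s*(U+1.327),.24))
print(knob(T,U,0))
"
```

```text
tool delta [ 0.0001  0.0005 -0.0002] y ang 0.25190929302095055 z [ 0.001  -0.0004 -1.    ] pos [ 0.592  -0.1599  0.2218] F [-0.4961 -1.3897  0.3243] w 0.25945750696353703 4.6
0 [0. 0. 0.]
0.06 [-0.0005  0.0019  0.0124]
0.12 [-0.0011  0.0045  0.0246]
0.18 [-0.0019  0.0078  0.0366]
0.24 [-0.0029  0.0118  0.0485]
0.7936435467934373 -0.3629072288799798 0.19056487879197467
0.0 [ 0.5891 -0.1487  0.2865]
0.125 [ 0.5928 -0.1397  0.2865]
0.25 [ 0.5953 -0.13    0.2865]
0.375 [ 0.5967 -0.1197  0.2865]
0.5 [ 0.5966 -0.1089  0.2865]
0.625 [ 0.5952 -0.0978  0.2865]
0.75 [ 0.5923 -0.0866  0.2865]
0.875 [ 0.5878 -0.0754  0.2865]
1.0 [ 0.5819 -0.0645  0.2865]
[ 0.5932 -0.0688  0.238 ]
```

Call:
inch_along(
  segments=[
    [[0.001, 0, -0.006], 0, 0.1],
    [[0.001, 0, -0.006], 0, 0.1],
    [[0.001, 0, -0.006], 0, 0.1],
    [[0.001, 0, -0.006], 0, 0.1],
    [[0.002, 0, -0.006], 0, 0.1],
    [[0.002, 0, -0.006], 0, 0.1],
    [[0.002, 0, -0.006], 0, 0.1],
    [[0.002, 0, -0.006], 0, 0.1],
    [[0, 0, 0], 0, 0.1],
    [[0, 0, 0], 0, 0.1],
  ],
)

```text
t: 5.6
eef_pos: [0.5888, -0.1476, 0.2693]
tool_rot: [0.0, 0.613, 0.79, 0.0]
contact_force: [-0.1, 0.2, -2.0]
gripper_width: 0.254
grasp_force: 29.4
```

```bash
python3 -c "
from path import *
k=knob(0,-1.327,.24);k[2]-=.016;to(k)
cv2.imwrite('pics/s2.png',cv2.resize(bot.read_camera('side')[130:290,230:430],None,fx=4,fy=4,interpolation=2))"
```

```text
tool delta [-0.0011  0.     -0.0011] y ang 0.25233310150111765 z [ 0.0002  0.0003 -1.    ] pos [ 0.5888 -0.1476  0.2693] F [-0.1077  0.1507 -1.9565] w 0.2540524256191409 5.6
```

View pics/s2.png

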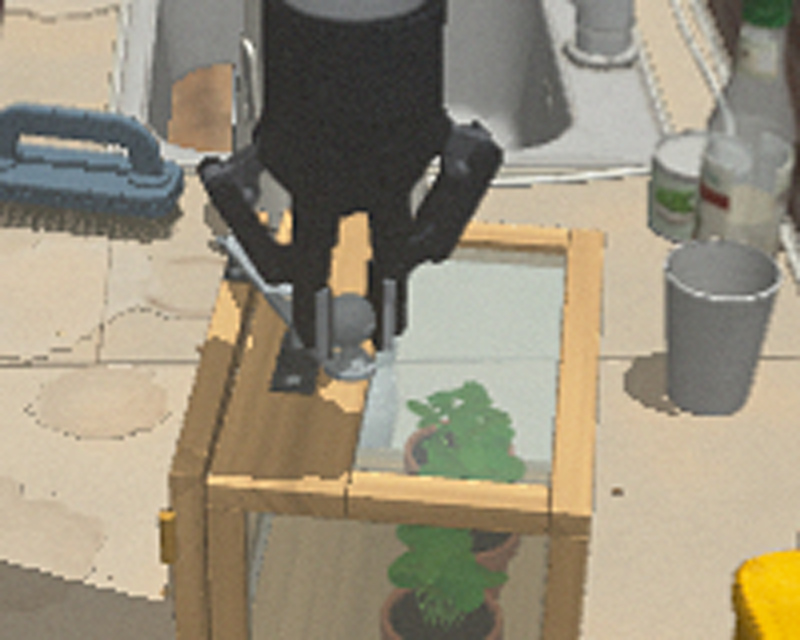

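The bar is tipped up and clear of the pin (knob held at crop (350,315), pin plate at (293,370)). Next I'll work out the swing.

```bash
python3 -c "
from path import *
T,U=.7936,-.3629;S=np.linspace(0,1,9)
K=[knob(s*T,-1.327+s*(U+1.327),.24)[:2] for s in S]
for i in range(8):
    a=.252+S[i]*.964+.06;x=np.array([-np.sin(a),np.cos(a)]);y=np.array([np.cos(a),np.sin(a)]);d=K[i+1]-K[i];print(d@x,d@y)
"
```

```text
0.007373914822894638 0.006214582259076677
0.007740034192685284 0.006379524570734386
0.008102557623883587 0.006552220968477802
0.008461320782556504 0.006732593105695261
0.00881616104070343 0.006920559153500006
0.009166917550038586 0.007116033837851431
0.009513431314961138 0.0073189284782435105
0.009855545264688615 0.007529151027935712
```

Call:
inch_along(
  segments=[
    [[0.0037, 0.0031, 0], -0.06, 0.1],
    [[0.0037, 0.0031, 0], -0.06, 0.1],
    [[0.0039, 0.0032, 0], -0.06, 0.1],
    [[0.0039, 0.0032, 0], -0.06, 0.1],
    [[0.004, 0.0033, 0], -0.06, 0.1],
    [[0.004, 0.0033, 0], -0.06, 0.1],
    [[0.0042, 0.0034, 0], -0.06, 0.1],
    [[0.0042, 0.0034, 0], -0.06, 0.1],
    [[0.0044, 0.0035, 0], -0.06, 0.1],
    [[0.0044, 0.0035, 0], -0.06, 0.1],
    [[0.0046, 0.0036, 0], -0.06, 0.1],
    [[0.0046, 0.0036, 0], -0.06, 0.1],
    [[0.0048, 0.0037, 0], -0.06, 0.1],
    [[0.0048, 0.0037, 0], -0.06, 0.1],
    [[0, 0, 0], 0, 0.1],
    [[0, 0, 0], 0, 0.1],
  ],
)

```text
t: 7.25
eef_pos: [0.5896, -0.0744, 0.2689]
tool_rot: [-0.001, 0.238, 0.971, 0.0]
contact_force: [-1.3, 1.7, -2.0]
gripper_width: 0.255
grasp_force: 29.5
```

```bash
python3 -c "
from path import *
k=knob(.7936,-.3629,.24);k[2]-=.0165;to(k)
cv2.imwrite('pics/t3.png',cv2.resize(bot.read_camera('top')[180:330,230:430],None,fx=4,fy=4,interpolation=2));cv2.imwrite('pics/s3.png',cv2.resize(bot.read_camera('side')[130:290,230:430],None,fx=4,fy=4,interpolation=2))"
```

```text
tool delta [ 0.0115  0.0052 -0.0011] y ang 1.0901550871667203 z [-0.001   0.0004 -1.    ] pos [ 0.5896 -0.0744  0.2689] F [-1.2717  1.7214 -2.0006] w 0.2551337375808441 7.25
```

View pics/t3.png

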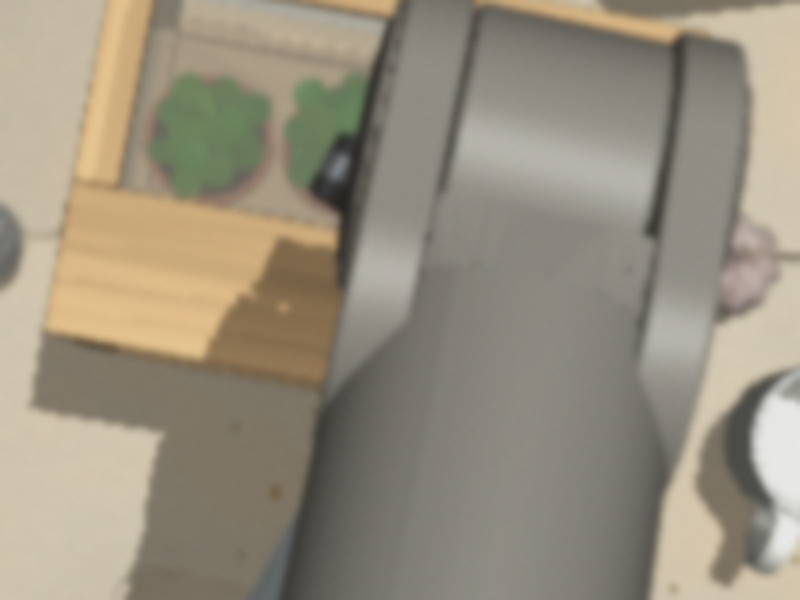

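Top view: the arm hides the stay, but the closed-door strip in front of the cabinet is gone, so the door has swung open. Garlic (crop 750,265) and mug are unmoved. I'll finish the swing, then come down close above the pin.

Call:
inch_along(
  segments=[
    [[0.004, 0.0018, 0], -0.06, 0.1],
    [[0.004, 0.0018, 0], -0.06, 0.1],
    [[0.0035, 0.0016, 0], 0, 0.1],
    [[0, 0, 0], 0, 0.1],
    [[-0.002, 0, 0.006], 0, 0.1],
    [[-0.002, 0, 0.006], 0, 0.1],
    [[-0.002, 0, 0.006], 0, 0.1],
    [[-0.002, 0, 0.006], 0, 0.1],
    [[0, 0, 0], 0, 0.1],
    [[0, 0, 0], 0, 0.1],
  ],
)

```text
t: 8.35
eef_pos: [0.5889, -0.0679, 0.245]
tool_rot: [-0.0, 0.179, 0.984, -0.0]
contact_force: [1.5, -0.2, -0.8]
gripper_width: 0.254
grasp_force: 29.6
```

```bash
python3 -c "
from path import *
for p in (.12,.06,0):
    k=knob(.7936,-.3629,p);k[2]-=.0165;to(k)
cv2.imwrite('pics/s4.png',cv2.resize(bot.read_camera('side')[170:250,260:360],None,fx=8,fy=7.5,interpolation=2))"
```

```text
tool delta [ 0.0003  0.0006 -0.0011] y ang 1.2116962449133093 z [-0.0009 -0.0001 -1.    ] pos [ 0.5889 -0.0679  0.245 ] F [ 1.4869 -0.2273 -0.7824] w 0.25393843471759153 8.35
tool delta [-0.0024  0.0006  0.0111] y ang 1.2116962449133093 z [-0.0009 -0.0001 -1.    ] pos [ 0.5889 -0.0679  0.245 ] F [ 1.4869 -0.2273 -0.7824] w 0.25393843471759153 8.35
tool delta [-0.0043  0.0006  0.0234] y ang 1.2116962449133093 z [-0.0009 -0.0001 -1.    ] pos [ 0.5889 -0.0679  0.245 ] F [ 1.4869 -0.2273 -0.7824] w 0.25393843471759153 8.35
```

View pics/s4.png

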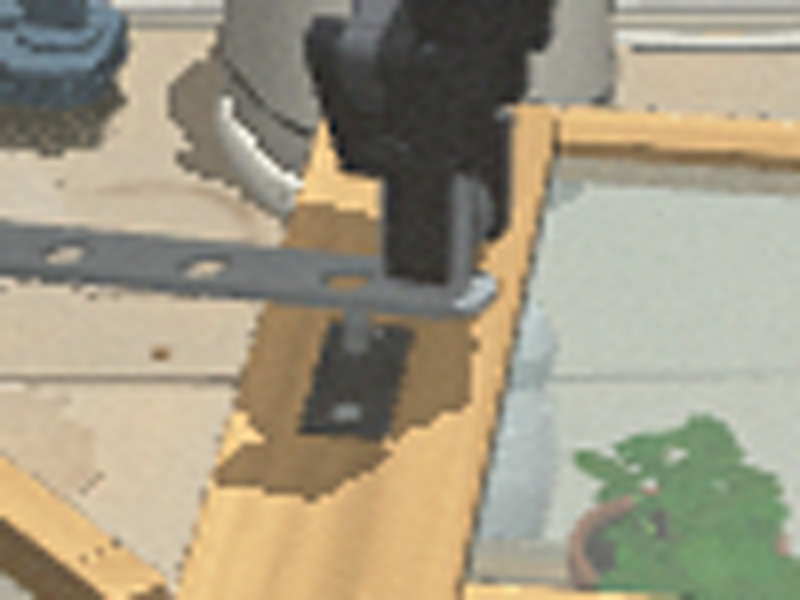

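The pin shows at crop x≈356 under the bar, with the wide hole's top at (350,282): nearly over it. I'll check the other axis by casting the ray.

```bash
python3 -c "
from path import *
e=lambda x,y:((x+.5)/8-.5+260,(y+.5)/7.5-.5+170)
print('hole',plane('side',e(350,282),.2365),'half',plane('side',e(205,268),.2325))
print('pin foot proj',[(np.round([(p[0]+.5-260)*8-.5,(p[1]+.5-170)*7.5-.5])) for p in (proj('side',[.567,-.0589,.212]),proj('side',[.567,-.0589,.218]))])
o=bot.get_obs()['eef_pos'];U=-.3629
print('hole from tool',o[:2]-(.028*np.cos(.12)-.026*np.sin(.12)*0)*np.array([np.cos(U),np.sin(U)])+.026*np.sin(.12)*np.array([np.cos(U),np.sin(U)]))
"
```

```text
hole [ 0.5637 -0.0663  0.2365] half [ 0.528  -0.0526  0.2325]
pin foot proj [array([363., 345.]), array([363., 326.])]
hole from tool [ 0.566  -0.0591]
```

```bash
python3 -c "
from path import *
e=lambda x,y:((x+.5)/6-.5+265,(y+.5)/6-.5+175)
print('half0',plane('side',e(266,300),.216),'top said .5764 -.0962; knob side',plane('side',(319.1,233.6),.238))
"
```

```text
half0 [ 0.5741 -0.0969  0.216 ] top said .5764 -.0962; knob side [ 0.5913 -0.1585  0.238 ]
```

Sideways the ball can't slip in the pads, so the y residual must come from height or reading error; x agrees to about 1 mm. Lowering gently while watching force.

Call:
inch_along(
  segments=[
    [[-0.0007, 0.0003, 0.003], 0, 0.1],
    [[-0.0006, 0.0003, 0.003], 0, 0.1],
    [[-0.0006, 0, 0.003], 0, 0.1],
    [[-0.0005, 0, 0.003], 0, 0.1],
    [[0, 0, 0], 0, 0.1],
  ],
)

```text
t: 8.9
eef_pos: [0.5915, -0.0681, 0.2328]
tool_rot: [-0.0, 0.178, 0.984, -0.0]
contact_force: [0.3, -1.7, -0.8]
gripper_width: 0.256
grasp_force: 29.7
```

Call:
inch_along(
  segments=[
    [[-0.0005, 0, 0.003], 0, 0.1],
    [[-0.0005, 0, 0.003], 0, 0.1],
    [[0, 0, 0], 0, 0.1],
  ],
)

```text
t: 9.2
eef_pos: [0.5921, -0.0681, 0.2267]
tool_rot: [-0.001, 0.178, 0.984, 0.0]
contact_force: [-0.3, 0.0, 0.1]
gripper_width: 0.254
grasp_force: 29.6
```

```bash
python3 -c "
from path import *
for p in (.03,0):
    k=knob(.7936,-.3629,p);k[2]-=.0165;to(k)
cv2.imwrite('pics/s5.png',cv2.resize(bot.read_camera('side')[170:250,260:360],None,fx=8,fy=7.5,interpolation=2))"
```

```text
tool delta [-0.0004 -0.0003 -0.001 ] y ang 1.2119176082218321 z [-0.0013  0.0004 -1.    ] pos [ 0.5921 -0.0681  0.2267] F [-0.2648  0.0061  0.0757] w 0.2543148969096269 9.2
tool delta [-0.0013 -0.0003  0.0052] y ang 1.2119176082218321 z [-0.0013  0.0004 -1.    ] pos [ 0.5921 -0.0681  0.2267] F [-0.2648  0.0061  0.0757] w 0.2543148969096269 9.2
```

View pics/s5.png

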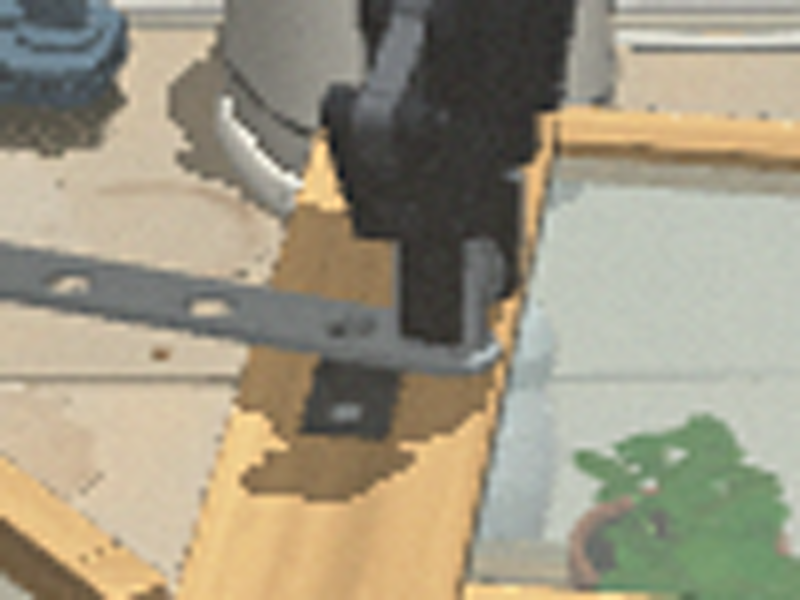

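The pin shows as a grey spot inside the wide hole at about (352,325), and the forces are near zero. Seat it and release.

Call:
inch_along(
  segments=[
    [[-0.0006, 0, 0.0025], 0, 0.1],
    [[-0.0006, 0, 0.0025], 0, 0.1],
    [[0, 0, 0], 0, 0.1],
  ],
)

```text
t: 9.55
eef_pos: [0.5936, -0.0687, 0.222]
tool_rot: [-0.0, 0.178, 0.984, -0.0]
contact_force: [-0.8, 0.8, 1.4]
gripper_width: 0.257
grasp_force: 29.7
```

Call:
inch_along(
  segments=[
    [[0, 0, 0], 0, 0.35],
    [[0, 0, 0], 0, 0.5],
    [[0, 0, 0], 0, 0.6],
    [[0, 0, 0], 0, 0.6],
    [[0, 0, -0.01], 0, 0.6],
    [[0, 0, -0.02], 0, 0.6],
    [[0, 0, -0.03], 0, 0.6],
    [[0, 0, -0.04], 0, 0.6],
    [[0, 0, -0.04], 0, 0.6],
    [[0.04, 0, 0], 0, 0.6],
    [[0.04, 0, 0], 0, 0.6],
    [[0, 0.045, 0], 0, 0.6],
    [[0, 0.045, 0], 0, 0.6],
    [[0, 0.045, 0], 0, 0.6],
    [[0, 0.045, 0], 0, 0.6],
    [[0, 0.045, 0], 0, 0.6],
    [[0, 0.045, 0], 0, 0.6],
    [[0, 0.045, 0], 0, 0.6],
    [[0, 0, 0], 0, 0.6],
  ],
)

```text
t: 11.45
eef_pos: [0.6287, 0.2626, 0.3611]
tool_rot: [-0.001, 0.174, 0.985, 0.001]
contact_force: [0.4, 0.2, 0.3]
gripper_width: 0.596
grasp_force: 0.0
```

```bash
python3 -c "
from path import *
a=cv2.resize(bot.read_camera('top')[210:350,240:420],None,fx=4.2,fy=4,interpolation=2)[:,:760]
b=cv2.resize(bot.read_camera('side')[180:250,230:360],None,fx=4,fy=4,interpolation=2)
im=np.zeros((600,800,3),'uint8');a=cv2.resize(a,(460,340));im[:340,:460]=a;im[320:600,280:800]=b
im[:340,:460]=a;cv2.imwrite('pics/f.png',cv2.resize(np.hstack([cv2.resize(a,(400,311)),cv2.resize(b,(400,311))]),(800,311)))
cv2.imwrite('pics/topf.png',bot.read_camera('top'))"
```

```bash
python3 -c "
import cv2
a=cv2.imread('pics/topf.png')[210:340,250:420];b=cv2.imread('pics/f.png')[:,400:]
c=cv2.resize(a,(680,520),interpolation=2);cv2.imwrite('pics/g.png',c)"
```

```text
(no output)
```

View pics/g.png

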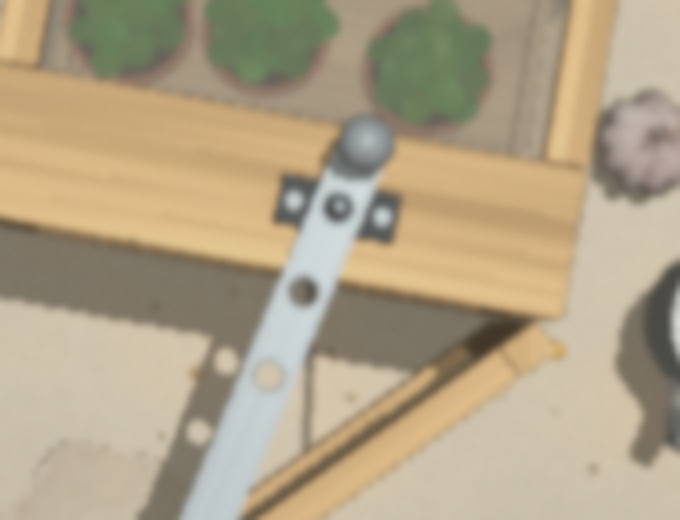

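The pin sits in the middle of the hole nearest the knob at (338,207), the door stands wide open, and the garlic and mug are in place. Last, a numeric check that the bar is level, from the knob's height.

```bash
python3 -c "
from path import *
t=((367.5)/4-.5+250,141.5/4-.5+210);print('top',plane('top',t,.238))
p=proj('side',[.5932,-.0688,.238]);u,v=np.round(p).astype(int);s=bot.read_camera('side')
g=cv2.resize(cv2.cvtColor(s[v-16:v+17,u-16:u+17],6),None,fx=6,fy=6,interpolation=2)
c=cv2.HoughCircles(g,cv2.HOUGH_GRADIENT,1,60,param1=100,param2=12,minRadius=28,maxRadius=46)
print(p,c)
for q in c[0][:2]:
    w=((q[0]+.5)/6-.5+u-16,(q[1]+.5)/6-.5+v-16);print(w,tri(t,w))
"
```

```text
top [ 0.5938 -0.0693  0.238 ]
[318.3988 207.0872] [[[96.5 99.5 38.6]]]
(np.float64(317.6666660308838), np.float64(207.1666660308838)) (array([ 0.5927, -0.0693,  0.2382]), [np.float64(0.001003877810121423), np.float64(0.001003877810121151)])
```

The knob is at 238 mm, so the bar is level and seated.

```bash
python3 -c "
from station import bot
print(bot.hand_in())"
```

```text
the job is handed in; nothing more can be done
None
```

The door is open at its widest setting, with the hole nearest the knob over the pin and the bar lying level. The robot is clear and the garlic and mug are unmoved in the last picture; the salt shaker was outside that crop, though the arm never worked near it. The job is handed in; no verdict was returned.

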